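# Hold the casting frame square

## Task

The blue rail of the gel-casting frame is pulled inwards by its spring. Pick up the aluminium square by its orange grip, lift it over to the frame and, with the square lying flat on the base plate, press it into the corner so that it pushes the blue rail back to a right angle and both its outer edges touch the two rails all along. Finish while still gripping it and pressing it firmly against both rails; do not move the rail with the gripper itself, do not force the square hard, and leave the tube rack, the bottle and the jar where they are.

Things in the scene. Friction and masses are not known exactly. Their poses are not given: they have to be found in the camera images.
- square_grip (a point): centre of the orange grip of the loose aluminium square (L shape). The grip is an upright fin 14 mm thick, 50 long, 46 high, set across the L's diagonal: length along the square's (1,-1) direction, thickness along (1,1). The point is 37 mm above the square's underside, 23 below the fin's top, 32 in from each outer edge. Axes: the square's, z up
- square_corner (a point): the outer corner of the square, where its two outer edges would meet, at its underside (the last 6 mm are relieved); it lies at (-32,-32,-37) mm from square_grip in the square's axes
- square: the loose square, 175 to 325 g, lying flat: L shape 14 mm thick, legs along its own +x and +y from the outer corner, each 110 mm long at the outer edge and 25 mm wide. Origin at the underside, 37 mm straight below square_grip, same axes
- frame_corner (a point): inside corner of the casting frame, on top of its fixed 8 mm thick, 160 mm square dark teal base plate. Frame axes, inside at +x, +y: the aluminium rail's inner face runs from here 140 mm along +y; the blue rail's inner face, when square, 140 mm along +x. Both rails are 20 mm high above the plate and 10 mm thick, outside these faces
- fixed_rail: the fixed aluminium rail; smooth, as are the plate and the blue rail (friction about 0.25); origin and axes as frame_corner
- swing_end (a point): free end of the blue plastic rail, top of its inner face, 140 mm from the pivot and 20 mm above the plate
- swing (a joint): angle of the blue rail about the vertical pivot at frame_corner (rad): 0 at a right angle to the fixed rail, positive leaning inwards; starts at 0.07 to 0.15. A light spring holds it leaning in: it takes 2 to 4 N at the end of the square's leg to push it square, it springs back if let go, and it can be pushed too far, to -0.06
- tube_rack: bystander: black rack of small white tubes, 60 x 190 x 42 mm, loose; origin under its centre
- bottle: bystander: amber bottle, 64 mm across, 150 mm high, loose; origin under its centre
- jar: bystander: white jar, 68 mm across, 85 mm high, loose; origin under its centre
Mind the look-alikes: they are no part of the job. Of the things that look like the square, take the one that is farthest to the robot's left at the start. What is meant by the part that bears frame_corner is not purple, and is the larger of those in its own colour.

How it is judged:
By the outcome, as a careful person would: the job done as asked, in the order asked, and still so for the second after the job is handed in, while the arm keeps its last pose, push and grip.
It also fails if it takes over 58 s, if anything falls off the work surface, if the arm or the gripper's body presses on something with over 40 N, if the wrist force passes 120 N, or if a joint passes its speed limit or range.

## Robot

A 6-joint arm with a two-finger parallel gripper is mounted at the origin on the work surface. World frame = base frame: x ahead of the robot, y to its left, z up, the work surface at z = 0. Lengths are in m, angles in rad, forces in N, time in s.
With the tool pointing down it reaches from about 0.4 to 0.925 m from the base axis. Payload 3.4 kg.
Tool frame: the origin (TCP) lies at the very end of the fingers, on their centre line; the grasp point (between the pads) lies ctrl.grip_point_offset behind it (ctrl.grip_point_offset is the distance from the TCP to the grasp point, in m); z points along the fingers, y is the line along which they close (so a half turn about z gives the same grasp; the last joint's range is limited). The gripper opens to 85 mm and grips with 20 to 120 N. Pads are 22 mm wide; open, the fingers measure 114 mm over their backs; the gripper's body (76 mm by 85 mm) begins 54 mm behind the grasp point. The pads swing forward as they close: fully open they stand 13 mm farther back than shut.
Start: joints at [1.274, 0.307, 1.506, -0, 1.328, -0.073], TCP at [0.127, 0.561, 0.231] pointing down, gripper open.
Joint ranges: [-3.12, 3.12], [-1.05, 2.28], [0.14, 2.33], [-1.42, 4.57], [0.1, 2.73], [-2.68, 2.68]. Speed limits (rad/s): [2.57, 2.57, 3.14, 3.14, 3.14, 3.14].

## Interface

Orientations are given as a 3x3 rotation matrix whose columns are the frame's x, y, z axes.
In Python, from rig import monitor, viewer, workorder, ctrl gives the robot as it stands.
- The arm moves only by the shell command python3 -m handwheel 'ROWS' [FORCE]. ROWS is a JSON object of lists of equal length, an entry for each row: "delta_pos": the shift along the tool's x, y, z in m, a list of three; "yaw": the turn about the tool's z in rad; "fingers": the gripper command: -1 is fully open, 1 is shut, values between are in proportion. In form: {"delta_pos": [[x, y, z], ...], "yaw": [yaw, ...], "fingers": [fingers, ...]}. A call has 1 to 5 rows; each row is the pose to reach, as a shift and turn from the pose commanded when the call began, along the tool's axes at that moment; what a row does not reach only later rows make up. A row lasts 1/8 s, in which the tool goes at most 62.5 mm and 10.7 degrees, less where a joint would pass 70% of its speed; a pose out of reach is approached as far as the arm can. A call with a gripper value outside its range is refused whole. The fingers move at their own pace and stop on an object; FORCE is the grip in N (left out, the last holds). Time passes only in rows, so rows that repeat a pose let the fingers close. It gives the time, the measured TCP pose, the force, the opening and the grip force at its end, in the units of the state.
- monitor.get_state(): the state, without advancing time (a new reading comes with each control period).
- viewer.camera(name): name is "scene" or "top"; returns the picture (480x640x3 uint8, red, green, blue); there is no depth.
- viewer.camera_info(name): a dict with "mtx" (3x3 intrinsics, pixels), "k1" (the pictures are not rectified: a ray, as slopes to the right and down, at radius r is drawn at 1 + k1 r^2 times it, then the intrinsics apply), "pose" (4x4, takes a point from camera to world coordinates). Camera axes: x right, y up, looking along -z (the intrinsics and any distortion apply to the point x, -y, -z); pixel columns grow to the right and rows downward; lengths in m; the calibration is good to about 2 mm. A picture is of the moment at which its call begins. camera_info takes no time and is no camera call.
- workorder.hand_in(): hands the job in; it is judged then, once.
The state is a dict: "clock": time; "joint_pos": joint angles; "joint_velocities": joint speeds; "effort": joint torques, N m; "tool_pos": TCP position; "orientation": TCP orientation; "wrist_force": force on the tool from outside, world axes, zero at the start; "torque": the same for the moment, N m; "grip_width": opening from 0.0 (shut) to 1.0 (fully open); "grasp_force": force on a finger pad.
Only numpy, scipy, OpenCV 4.12 (cv2) and the standard library are available. Lean on these libraries where they do the work, as an engineer would, in place of code of your own. Each camera call takes 0.05 s, during which the arm holds its last target. There are 200 camera calls.

## Working session

There is one attempt and no reset: what is moved stays moved. The work goes in short steps, Python scripts to look and compute and a shell command to move; the robot and the scene stay as the last step left them, time stands still between calls to the robot, and variables do not carry over. Pictures are saved under pics/ and viewed, at most 10 in all, crops included, and the job is handed in when it is done.

```bash
mkdir -p pics; ls; python3 - <<'E'
from rig import monitor, viewer, ctrl
import cv2
for n in("scene","top"):
    i=viewer.camera(n); cv2.imwrite(f"pics/{n}0.png",i[:,:,::-1])
    c=viewer.camera_info(n); print(n,c)
print(ctrl.grip_point_offset); print(monitor.get_state())
E
```

```text
pics
scene {'mtx': array([[449.47230394,   0.        , 314.66997827],
       [  0.        , 449.47230394, 241.39664511],
       [  0.        ,   0.        ,   1.        ]]), 'k1': 0.029415930121289822, 'pose': array([[ 0.70221138, -0.44359036,  0.55689027,  1.1095573 ],
       [ 0.71180116,  0.42044912, -0.56263812, -0.55739003],
       [ 0.01543682,  0.79148603,  0.61099228,  0.67545577],
       [ 0.        ,  0.        ,  0.        ,  1.        ]])}
top {'mtx': array([[509.60036225,   0.        , 319.43498437],
       [  0.        , 509.60036225, 234.1918589 ],
       [  0.        ,   0.        ,   1.        ]]), 'k1': -0.08303723177164397, 'pose': array([[-0.0153809 ,  0.99311201, -0.11615493,  0.43494634],
       [-0.99955587, -0.01230632,  0.02714064,  0.01851731],
       [ 0.02552426,  0.11652079,  0.99286022,  1.21175714],
       [ 0.        ,  0.        ,  0.        ,  1.        ]])}
0.0187
{'clock': 0.1, 'joint_pos': array([ 1.27448894e+00,  3.07518902e-01,  1.50751787e+00,  1.37922248e-05,
        1.32841649e+00, -7.34697954e-02]), 'joint_velocities': array([-8.35232836e-05, -6.87702850e-04, -2.68867665e-03,  2.46186143e-04,
       -9.33954185e-04, -2.27720310e-03]), 'effort': array([-7.94043553e-04, -4.58520663e+01, -2.52606010e+01, -2.32666407e-04,
        5.72729550e-03,  1.19504645e-05]), 'tool_pos': array([0.12689541, 0.56019092, 0.23047068]), 'orientation': array([[-9.75273499e-01,  2.21000663e-01, -5.56086978e-04],
       [ 2.21001312e-01,  9.75271894e-01, -1.77562041e-03],
       [ 1.49922711e-04, -1.85461148e-03, -9.99998269e-01]]), 'wrist_force': array([ 0.12215066, -0.10154126, -0.40991432]), 'torque': array([ 0.06283682, -0.03647401,  0.00524035]), 'grasp_force': 0.0, 'grip_width': 1.000348175930804}
```

View pics/top0.png

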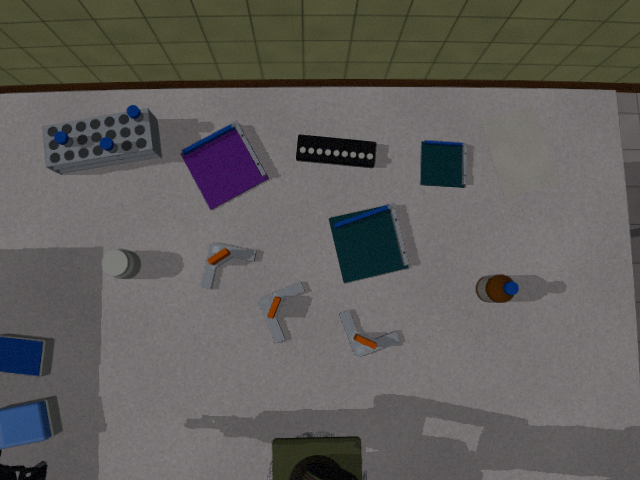

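View pics/scene0.png

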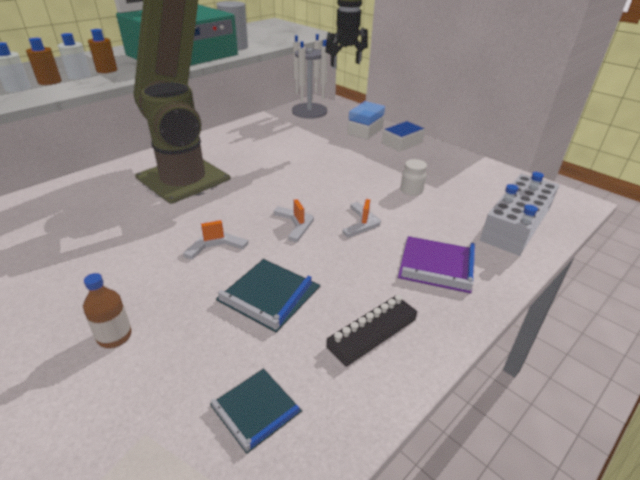

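The top view shows the target square leftmost, with its grip at (218,257). The large teal frame has its corner near (393,207), its aluminium rail on the right and its blue rail on top.

```bash
cat > h.py <<'E'
import numpy as np, cv2
from rig import viewer, monitor
def ray(n,px):
    c=viewer.camera_info(n); M=np.array(c['mtx']); P=np.array(c['pose'])
    d=(np.array(px,float)-M[:2,2])/M[0,0]; s=d.copy()
    for _ in range(20): s=d/(1+c['k1']*(s@s))
    return P[:3,3], P[:3,:3]@np.array([s[0],-s[1],-1])
def onz(n,px,z):
    o,v=ray(n,px); return (o+v*(z-o[2])/v[2])[:2]
def two(p1,p2): # scene,top
    A=[];b=[]
    for n,p in(("scene",p1),("top",p2)):
        o,v=ray(n,p); v=v/np.linalg.norm(v); Q=np.eye(3)-np.outer(v,v); A.append(Q);b.append(Q@o)
    return np.linalg.lstsq(np.vstack(A),np.hstack(b),rcond=None)[0]
def proj(n,p):
    c=viewer.camera_info(n); M=np.array(c['mtx']); P=np.array(c['pose'])
    q=P[:3,:3].T@(np.array(p)-P[:3,3]); s=np.array([q[0],-q[1]])/-q[2]
    return s*(1+c['k1']*(s@s))*M[0,0]+M[:2,2]
def orange(img):
    h=cv2.cvtColor(img,cv2.COLOR_RGB2HSV); m=cv2.inRange(h,(4,170,120),(16,255,255))
    return m,cv2.connectedComponentsWithStats(m)
E
python3 - <<'E'
from h import *
for n in("scene","top"):
    i=cv2.imread(f"pics/{n}0.png")[:,:,::-1]; m,(k,l,s,c)=orange(i)
    for j in range(1,k):
        if s[j,4]>60:
            r=cv2.minAreaRect(np.argwhere(l==j)[:,::-1].astype(np.float32)); print(n,c[j],s[j,4],cv2.boxPoints(r).round(1).tolist(), onz(n,c[j],.04))
t=cv2.imread("pics/top0.png"); s=cv2.imread("pics/scene0.png")
a=cv2.resize(t[195:290,190:420],None,fx=3.4,fy=3.4,interpolation=2)[:, :782]
b=cv2.resize(s[190:290,215:385][:, :],None,fx=2.6,fy=2.6,interpolation=2)
o=np.zeros((a.shape[0]+b.shape[0],782,3),np.uint8);o[:a.shape[0],:a.shape[1]]=a;o[a.shape[0]:,:b.shape[1]]=b
o=o[:600]; print(o.shape); cv2.imwrite("pics/c1.png",o)
E
```

```text
scene [298.93939394 210.36363636] 99 [[294.6000061035156, 200.0], [301.1000061035156, 199.39999389648438], [303.29998779296875, 220.89999389648438], [296.79998779296875, 221.5]] [0.4111282 0.0893163]
scene [365.72857143 209.78571429] 70 [[361.5, 220.6999969482422], [365.3999938964844, 199.5], [369.20001220703125, 200.1999969482422], [365.3999938964844, 221.39999389648438]] [0.52605368 0.21512369]
scene [212.06920415 229.8200692 ] 289 [[201.60000610351562, 223.89999389648438], [219.8000030517578, 220.1999969482422], [222.89999389648438, 235.60000610351562], [204.6999969482422, 239.3000030517578]] [ 0.33058759 -0.1175876 ]
top [216.91578947 255.56842105] 95 [[207.10000610351562, 259.1000061035156], [224.1999969482422, 248.1999969482422], [226.6999969482422, 252.0], [209.60000610351562, 262.8999938964844]] [0.52543923 0.22318423]
top [273.02752294 307.1559633 ] 109 [[266.79998779296875, 315.8999938964844], [274.6000061035156, 296.6000061035156], [279.20001220703125, 298.5], [271.5, 317.79998779296875]] [0.40602475 0.09479311]
top [365.34313725 341.85294118] 102 [[355.1000061035156, 339.8999938964844], [357.1000061035156, 335.5], [375.8999938964844, 343.79998779296875], [373.8999938964844, 348.29998779296875]] [ 0.32417492 -0.11417884]
(583, 782, 3)
```

View pics/c1.png

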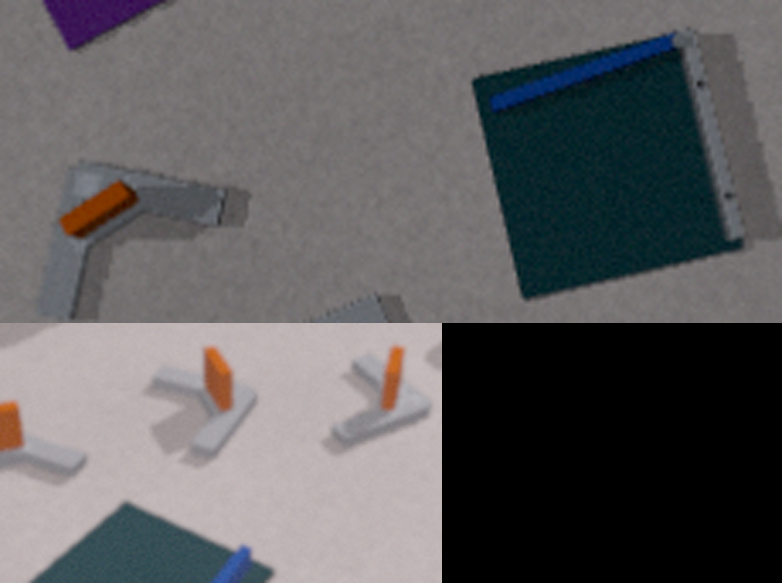

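```bash
python3 - <<'E'
from h import *
f=lambda p,z: onz("top",(p[0]/3.4+190-.35,p[1]/3.4+195-.35),z)
ang=lambda v: np.degrees(np.arctan2(v[1],v[0]))
print("fin top ctr",f((97,210),.06))
a,b=f((60,217),.06),f((120,182),.06);print("fin dir",ang(b-a),np.linalg.norm(b-a))
c,y,x=f((75,163),.014),f((225,187),.014),f((40,315),.014)
print("corner",c,"y",ang(y-c),"x",ang(x-c))
A,B,C=f((472,80),.008),f((525,298),.008),f((742,245),.008)
print("plate",A,B,C,ang(B-A),ang(B-C),np.linalg.norm(A-B),np.linalg.norm(B-C), "fourth",A+C-B)
p,q=f((683,47),.028),f((727,240),.028);print("rail inner",p,q,ang(q-p),np.linalg.norm(p-q))
e=f((496,110),.028);print("swing end",e)
E
```

```text
fin top ctr [0.52194206 0.21681584]
fin dir -60.13989503288408 0.045946650015461096
corner [0.55827602 0.24024914] y -99.80490340967793 x 167.41573033307827
plate [ 0.61402309 -0.03658237] [ 0.4608497  -0.07071956] [ 0.49529524 -0.22364377] -167.43602641656645 102.69378764462289 0.15693130306601186 0.15675556463960455 fourth [ 0.64846862 -0.18950657]
rail inner [ 0.63262082 -0.18307639] [ 0.4978958  -0.20931965] -168.97731128049688 0.13725720267583763
swing end [ 0.58994265 -0.05187106]
```

```bash
python3 -m handwheel '{"delta_pos": [[-0.054,-0.03,0],[-0.108,-0.06,0],[-0.162,-0.09,0],[-0.216,-0.12,0],[-0.27,-0.146,0]], "yaw":[0,0,0,0,0], "fingers":[-1,-1,-1,-1,-1]}' 40
python3 -m handwheel '{"delta_pos": [[-0.054,-0.03,0],[-0.108,-0.06,0.02],[-0.162,-0.09,0.04],[-0.19,-0.103,0.06],[-0.19,-0.103,0.08]], "yaw":[0.17,0.34,0.51,0.68,0.789], "fingers":[-1,-1,-1,-1,-1]}'
python3 - <<'E'
from h import *
s=monitor.get_state();print(s['clock'],s['tool_pos'],s['orientation'][:2,:2],s['joint_pos'])
t=viewer.camera("top");sc=viewer.camera("scene")
a=cv2.resize(t[210:310,160:290],None,fx=4,fy=4,interpolation=2);b=cv2.resize(sc[120:260,310:440],None,fx=2.7,fy=2.7,interpolation=2)[:400,:]
b=b[-400:]; o=np.zeros((400,a.shape[1]+b.shape[1],3),np.uint8);o[:,:a.shape[1]]=a;o[:b.shape[0],a.shape[1]:]=b
cv2.imwrite("pics/c2.png",o[:,:800,::-1]);print(b.shape)
E
```

```text
clock: 0.72
tool_pos: [0.359, 0.357, 0.231]
orientation: [[-0.975, 0.221, -0.0], [0.221, 0.975, -0.0], [0.0, -0.0, -1.0]]
wrist_force: [0.3, 0.2, 0.4]
grip_width: 0.998
grasp_force: 0.0
clock: 1.35
tool_pos: [0.5231, 0.2141, 0.1501]
orientation: [[-0.524, 0.852, 0.001], [0.852, 0.524, -0.0], [-0.001, 0.0, -1.0]]
wrist_force: [-0.9, 0.4, -1.0]
grip_width: 0.995
grasp_force: 0.0
1.35 [0.52308014 0.21413371 0.15010676] [[-0.52361959  0.85195196]
 [ 0.85195185  0.52361989]] [ 3.14266151e-01  3.66406789e-01  1.63905609e+00 -7.35685468e-04
  1.13569463e+00 -2.36518187e-01]
(378, 351, 3)
```

View pics/c2.png

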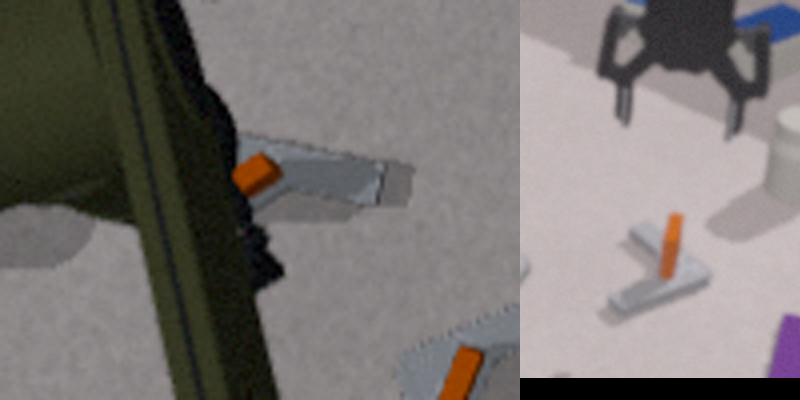

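The square lies centred below the open fingers, with its fin at (672,246) in the crop. I'll descend and close.

```bash
python3 -m handwheel '{"delta_pos": [[0,0,0.05],[0,0,0.09],[0,0,0.117],[0,0,0.127],[0,0,0.127]], "yaw":[0,0,0,0,0], "fingers":[-1,-1,-1,-1,-1]}'
python3 -m handwheel '{"delta_pos": [[0,0,0],[0,0,0],[0,0,0],[0,0,0],[0,0,0]], "yaw":[0,0,0,0,0], "fingers":[1,1,1,1,1]}' 60
python3 -m handwheel '{"delta_pos": [[0,0,0],[0,0,0],[0,0,0],[0,0,0],[0,0,0]], "yaw":[0,0,0,0,0], "fingers":[1,1,1,1,1]}' 60
```

```text
clock: 2.08
tool_pos: [0.5206, 0.2167, 0.0245]
orientation: [[-0.532, 0.847, -0.0], [0.847, 0.532, -0.0], [0.0, -0.0, -1.0]]
wrist_force: [-0.3, 0.4, 0.2]
grip_width: 1.0
grasp_force: 0.0
clock: 2.7
tool_pos: [0.5216, 0.2166, 0.025]
orientation: [[-0.53, 0.848, 0.002], [0.848, 0.53, 0.001], [-0.0, 0.002, -1.0]]
wrist_force: [0.6, 0.7, 4.8]
grip_width: 0.155
grasp_force: 59.6
clock: 3.32
tool_pos: [0.5216, 0.2166, 0.025]
orientation: [[-0.53, 0.848, 0.002], [0.848, 0.53, 0.001], [-0.0, 0.002, -1.0]]
wrist_force: [-0.2, 0.3, 5.8]
grip_width: 0.157
grasp_force: 59.7
```

```bash
python3 -m handwheel '{"delta_pos": [[0,0,-0.02],[0,0,-0.05],[0,0,-0.08],[0,0,-0.1],[0,0,-0.1]], "yaw":[0,0,0,0,0], "fingers":[1,1,1,1,1]}' 60
python3 -m handwheel '{"delta_pos": [[-0.034,-0.016,0],[-0.068,-0.031,0],[-0.102,-0.047,0],[-0.136,-0.062,0],[-0.17,-0.078,0]], "yaw":[0.112,0.224,0.336,0.448,0.56], "fingers":[1,1,1,1,1]}' 60
```

```text
clock: 3.95
tool_pos: [0.5212, 0.2164, 0.1251]
orientation: [[-0.53, 0.848, 0.002], [0.848, 0.53, 0.001], [-0.001, 0.002, -1.0]]
wrist_force: [-0.7, 1.0, -2.9]
grip_width: 0.156
grasp_force: 58.8
clock: 4.58
tool_pos: [0.5434, 0.0296, 0.1224]
orientation: [[0.005, 1.0, -0.004], [1.0, -0.005, 0.0], [0.0, -0.004, -1.0]]
wrist_force: [0.6, 0.9, -2.1]
grip_width: 0.152
grasp_force: 58.8
```

```bash
python3 -m handwheel '{"delta_pos": [[-0.04,0.006,0],[-0.08,0.012,0],[-0.12,0.018,0],[-0.16,0.024,0],[-0.182,0.025,0.0]], "yaw":[0.115,0.23,0.345,0.46,0.567], "fingers":[1,1,1,1,1]}' 60
python3 -m handwheel '{"delta_pos": [[0,0,0.02],[0,0,0.04],[0,0,0.05],[0,0,0.05]], "yaw":[0,0,0,0], "fingers":[1,1,1,1]}' 60
python3 - <<'E'
from h import *
s=monitor.get_state();print(s['clock'],s['tool_pos'],s['orientation'][:2,:2],s['joint_pos'])
t=viewer.camera("top");sc=viewer.camera("scene")
cv2.imwrite("pics/t3.png",t[:,:,::-1]);cv2.imwrite("pics/s3.png",sc[:,:,::-1])
a=cv2.resize(t[190:300,315:425],None,fx=3.6,fy=3.6,interpolation=2);b=cv2.resize(sc[215:335,205:330],None,fx=3.2,fy=3.2,interpolation=2)
o=np.zeros((400,800,3),np.uint8);o[:a.shape[0],:a.shape[1]]=a;o[:b.shape[0],400:400+b.shape[1]]=b
cv2.imwrite("pics/c3.png",o[:,:,::-1])
E
```

```text
clock: 5.2
tool_pos: [0.5687, -0.1531, 0.1222]
orientation: [[0.542, 0.84, -0.003], [0.84, -0.542, 0.001], [-0.001, -0.003, -1.0]]
wrist_force: [-0.4, 0.4, -2.1]
grip_width: 0.155
grasp_force: 58.8
clock: 5.7
tool_pos: [0.5682, -0.1507, 0.0725]
orientation: [[0.538, 0.843, -0.004], [0.843, -0.538, 0.001], [-0.001, -0.004, -1.0]]
wrist_force: [0.4, -0.5, -1.3]
grip_width: 0.158
grasp_force: 58.8
5.7 [ 0.56816578 -0.15068311  0.0725227 ] [[ 0.53783393  0.84304272]
 [ 0.84305029 -0.53783331]] [-3.31080609e-01  4.83421754e-01  1.67171224e+00 -2.85616653e-05
  9.90354420e-01  2.36802827e-01]
```

View pics/c3.png

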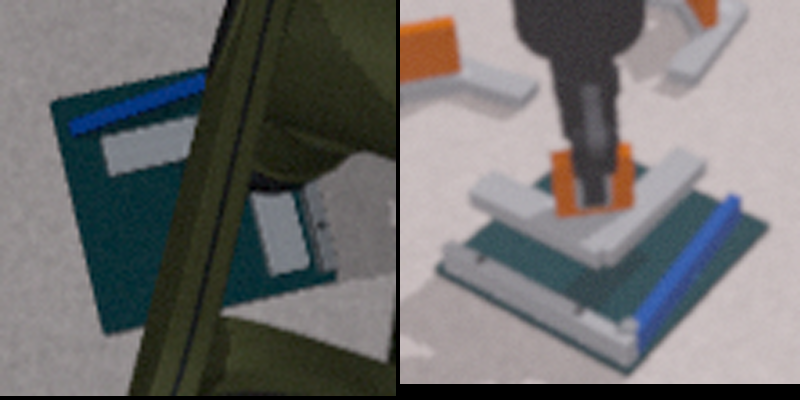

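The square hovers over the plate inside both rails. In the top crop its leg ends are at (108,157) and (285,235), the blue rail at (70,130)–(205,80) and the aluminium rail's inner edge at about (305,190)–(330,270). I'll fit these edges to get the residual yaw and offsets.

```bash
python3 - <<'E'
from h import *
t=cv2.imread("pics/t3.png")[:,:,::-1].astype(float); g=cv2.GaussianBlur(t,(0,0),.6)[:,:,0]  # red: teal~0, alu bright
ang=lambda v: np.degrees(np.arctan2(v[1],v[0]))
def fit(P,z,lab):
    W=np.array([onz("top",p,z) for p in P],np.float32); 
    vx,vy,x,y=cv2.fitLine(W,cv2.DIST_HUBER,0,.01,.01).ravel(); print(lab,len(P),"ang",ang((vx,vy))%180,"pt",x,y,"res",np.std((W-[x,y])@[-vy,vx]))
def cross(line,k,up,th=75):
    d=line-th; s=np.where((d[:-1]<0)&(d[1:]>=0) if up else (d[:-1]>=0)&(d[1:]<0))[0]
    return [i+d[i]/(d[i]-d[i+1]) for i in s]
print(g[255,380:412].round().tolist()); print(g[212:245,350].round().tolist())
R=[];L=[];I=[]
for v in range(248,264):
    row=g[v,376:412]
    u=cross(row,v,True);d=cross(row,v,False)
    if u: L.append((376+u[0],v))
    if d: R.append((376+d[0],v))
    if len(u)>1: I.append((376+u[1],v))
zs=.0725-.025+.014
fit(R,zs,"sq y-leg outer top");fit(L,zs,"sq y-leg inner top")
if len(I)>3: fit(I,.028,"rail inner top")
T=[];B=[]
for u in range(346,366):
    c=g[222:246,u]; a=cross(c,u,True);b=cross(c,u,False)
    if a:T.append((u,222+a[0]))
    if b:B.append((u,222+b[-1]))
fit(T,zs,"sq x-leg outer");fit(B,zs,"sq x-leg inner")
# plate left edge and bottom edge (teal vs table): red rises
E1=[]
for v in range(225,275):
    c=g[v,315:345][::-1]; a=cross(c,v,True,60)
    if a:E1.append((344-a[0],v))
fit(E1,.008,"plate left")
E2=[]
for u in range(346,352):
    c=g[262:295,u]; a=cross(c,u,True,60)
    if a:E2.append((u,262+a[0]))
fit(E2,.008,"plate bottom")
t0=cv2.imread("pics/top0.png")[:,:,::-1].astype(float); g0=cv2.GaussianBlur(t0,(0,0),.6)[:,:,0]
I=[];E2=[];E3=[]
for v in range(214,262):
    a=cross(g0[v,375:412],v,True)
    if a:I.append((375+a[0],v))
for u in range(348,402):
    a=cross(g0[255:300,u],u,True,60)
    if a:E2.append((u,255+a[0]))
fit(I,.028,"rail0 inner");fit(E2,.008,"plate0 bottom")
b=(t0[:,:,2]-t0[:,:,1]>45)&(t0[:,:,2]>90); P=[]
for u in range(336,384):
    w=np.where(b[200:232,u])[0]
    if len(w):P.append((u,200+w[-1]+.5))
fit(P,.028,"blue inner")
E
```

```text
[35.0, 18.0, 15.0, 12.0, 12.0, 14.0, 34.0, 79.0, 116.0, 120.0, 119.0, 121.0, 123.0, 123.0, 123.0, 123.0, 121.0, 119.0, 100.0, 45.0, 34.0, 54.0, 70.0, 92.0, 93.0, 95.0, 98.0, 104.0, 109.0, 109.0, 111.0, 111.0]
[115.0, 58.0, 16.0, 10.0, 8.0, 4.0, 5.0, 5.0, 7.0, 6.0, 4.0, 4.0, 9.0, 27.0, 75.0, 119.0, 123.0, 122.0, 124.0, 125.0, 124.0, 122.0, 122.0, 123.0, 121.0, 94.0, 36.0, 16.0, 15.0, 12.0, 16.0, 16.0, 11.0]
sq y-leg outer top 16 ang 12.932784 pt 0.51960397 -0.19230361 res 0.00040240723
sq y-leg inner top 16 ang 12.3953705 pt 0.5144977 -0.16711958 res 0.000121774865
rail inner top 16 ang 11.56949 pt 0.51628625 -0.20846991 res 0.0015060949
sq x-leg outer 20 ang 102.65583 pt 0.5890691 -0.09126573 res 0.00022709579
sq x-leg inner 20 ang 102.199135 pt 0.564181 -0.09342582 res 0.00022882769
plate left 50 ang 12.115312 pt 0.532617 -0.053849727 res 0.00010498996
plate bottom 6 ang 101.26822 pt 0.462853 -0.08125487 res 0.000107670014
rail0 inner 48 ang 11.996573 pt 0.5614982 -0.19794677 res 0.0002694914
plate0 bottom 54 ang 102.140045 pt 0.47474945 -0.13900414 res 0.0001752632
blue inner 48 ang 108.76116 pt 0.6100798 -0.10885751 res 0.0008921854
```

```bash
python3 -m handwheel '{"delta_pos": [[0,0,0.015],[0,0,0.028],[0,0,0.035],[0,0,0.037],[0,0,0.037]], "yaw":[0.006,0.006,0.006,0.006,0.006], "fingers":[1,1,1,1,1]}' 60
python3 -m handwheel '{"delta_pos": [[0,0,0.001],[0,0,0.002],[0,0,0.0025],[0,0,0.0025]], "yaw":[0,0,0,0], "fingers":[1,1,1,1]}' 60
```

```text
clock: 6.42
tool_pos: [0.5696, -0.1512, 0.0372]
orientation: [[0.543, 0.84, -0.0], [0.84, -0.543, -0.0], [-0.0, -0.0, -1.0]]
wrist_force: [-0.3, -0.6, -2.8]
grip_width: 0.151
grasp_force: 58.9
clock: 6.92
tool_pos: [0.5695, -0.1512, 0.0349]
orientation: [[0.543, 0.84, 0.0], [0.84, -0.543, 0.0], [0.0, 0.0, -1.0]]
wrist_force: [0.1, -0.4, -1.7]
grip_width: 0.157
grasp_force: 58.9
```

```bash
python3 -m handwheel '{"delta_pos": [[0,0,0.001],[0,0,0.0015],[0,0,0.0015]], "yaw":[0,0,0], "fingers":[1,1,1]}' 60
python3 -m handwheel '{"delta_pos": [[0,0,0.0005],[0,0,0.001],[0,0,0.001]], "yaw":[0,0,0], "fingers":[1,1,1]}' 60
```

```text
clock: 7.3
tool_pos: [0.5695, -0.1512, 0.0332]
orientation: [[0.543, 0.84, -0.0], [0.84, -0.543, 0.0], [-0.0, -0.0, -1.0]]
wrist_force: [-0.7, 0.0, -1.7]
grip_width: 0.159
grasp_force: 58.9
clock: 7.68
tool_pos: [0.5696, -0.1512, 0.0331]
orientation: [[0.543, 0.84, 0.0], [0.84, -0.543, -0.0], [0.0, 0.0, -1.0]]
wrist_force: [-2.2, 0.1, 5.1]
grip_width: 0.152
grasp_force: 60.0
```

```bash
python3 -m handwheel '{"delta_pos": [[0,0.004,0],[0,0.008,0],[0,0.0127,0],[0,0.0127,0]], "yaw":[0,0,0,0], "fingers":[1,1,1,1]}' 60
python3 -m handwheel '{"delta_pos": [[-0.0007,0.0007,0],[-0.0014,0.0014,0],[-0.0014,0.0014,0]], "yaw":[0,0,0], "fingers":[1,1,1]}' 60
python3 - <<'E'
from h import *
s=monitor.get_state();print(s['tool_pos'],s['wrist_force'],s['torque'])
E
```

```text
clock: 8.18
tool_pos: [0.5811, -0.1585, 0.033]
orientation: [[0.543, 0.84, 0.002], [0.84, -0.543, -0.001], [0.0, 0.002, -1.0]]
wrist_force: [-0.2, 0.9, 5.0]
grip_width: 0.158
grasp_force: 60.0
clock: 8.55
tool_pos: [0.5813, -0.1597, 0.0331]
orientation: [[0.543, 0.84, 0.002], [0.84, -0.543, 0.0], [0.001, 0.001, -1.0]]
wrist_force: [-0.5, 2.1, 6.1]
grip_width: 0.156
grasp_force: 60.1
[ 0.58133958 -0.15967157  0.03305883] [-0.508646    2.10939862  6.11818576] [ 0.25798662  0.1038912  -0.09458222]
```

```bash
for i in 1 2; do python3 -m handwheel '{"delta_pos": [[-0.0007,0.0007,0],[-0.0007,0.0007,0]], "yaw":[0,0], "fingers":[1,1]}' 60 | egrep 'tool|force'
python3 -c "
from h import *
print(monitor.get_state()['torque'])"; done
```

```text
tool_pos: [0.5815, -0.1606, 0.0331]
wrist_force: [-0.5, 3.8, 5.8]
grasp_force: 60.1
[0.29297266 0.2169697  0.0064703 ]
tool_pos: [0.5817, -0.1616, 0.033]
wrist_force: [-1.4, 2.6, 5.9]
grasp_force: 60.1
[ 0.27204085  0.11616763 -0.02922518]
```

```bash
for i in 1 2 3; do python3 -m handwheel '{"delta_pos": [[-0.0007,0.0007,0],[-0.0007,0.0007,0]], "yaw":[0,0], "fingers":[1,1]}' 60 | egrep 'tool|force'
python3 -c "
from h import *
print(monitor.get_state()['torque'])"; done
```

```text
tool_pos: [0.5819, -0.1625, 0.033]
wrist_force: [-0.6, 2.5, 5.9]
grasp_force: 60.1
[ 0.29781787  0.10757777 -0.04754435]
tool_pos: [0.582, -0.163, 0.0331]
wrist_force: [0.0, 4.4, 6.2]
grasp_force: 60.2
[ 0.46354927  0.19460553 -0.05111226]
tool_pos: [0.582, -0.1631, 0.0331]
wrist_force: [-0.5, 6.7, 7.8]
grasp_force: 60.3
[ 0.89026748  0.13540113 -0.00550211]
```

```bash
python3 -m handwheel '{"delta_pos": [[0.0018,0.0018,0],[0.0035,0.0035,0],[0.0053,0.0053,0],[0.007,0.007,0],[0.007,0.007,0]], "yaw":[0,0,0,0,0], "fingers":[1,1,1,1,1]}' 60 | egrep 'tool|force|orient'
python3 -m handwheel '{"delta_pos": [[0.001,0.001,0],[0.002,0.002,0],[0.002,0.002,0]], "yaw":[0,0,0], "fingers":[1,1,1]}' 60 | egrep 'tool|force|orient'
python3 -c "
from h import *
print(monitor.get_state()['torque'])"
```

```text
tool_pos: [0.5885, -0.1616, 0.0331]
orientation: [[0.543, 0.84, -0.005], [0.84, -0.543, 0.002], [-0.001, -0.005, -1.0]]
wrist_force: [-7.3, 2.9, 12.8]
grasp_force: 61.1
tool_pos: [0.5909, -0.1611, 0.0332]
orientation: [[0.543, 0.84, -0.005], [0.84, -0.543, 0.002], [-0.002, -0.005, -1.0]]
wrist_force: [-8.0, 2.4, 13.5]
grasp_force: 61.3
[ 0.28927618  1.21830171 -0.05866183]
```

```bash
python3 -m handwheel '{"delta_pos": [[0,0,-0.0008],[0,0,-0.0008]], "yaw":[0,0], "fingers":[1,1]}' 60 | egrep 'tool|force|orient'
python3 -m handwheel '{"delta_pos": [[0.001,0.001,0],[0.002,0.002,0],[0.002,0.002,0]], "yaw":[0,0,0], "fingers":[1,1,1]}' 60 | egrep 'tool|force|orient'
python3 -c "
from h import *
print(monitor.get_state()['torque'])
t=viewer.camera('top');sc=viewer.camera('scene')
a=cv2.resize(t[190:300,315:425],None,fx=3.6,fy=3.6,interpolation=2);b=cv2.resize(sc[225:335,205:330],None,fx=3.2,fy=3.2,interpolation=2)
o=np.zeros((400,800,3),np.uint8);o[:a.shape[0],:a.shape[1]]=a;o[:b.shape[0],400:400+b.shape[1]]=b
cv2.imwrite('pics/c4.png',o[:,:,::-1])"
```

```text
tool_pos: [0.5909, -0.1611, 0.0332]
orientation: [[0.543, 0.84, -0.005], [0.84, -0.543, 0.002], [-0.001, -0.005, -1.0]]
wrist_force: [-7.2, 3.2, 8.3]
grasp_force: 60.4
tool_pos: [0.5935, -0.1605, 0.0332]
orientation: [[0.543, 0.84, -0.006], [0.84, -0.543, 0.002], [-0.002, -0.006, -1.0]]
wrist_force: [-7.7, 2.4, 8.6]
grasp_force: 60.5
[ 0.20370104  1.141258   -0.03226505]
```

View pics/c4.png

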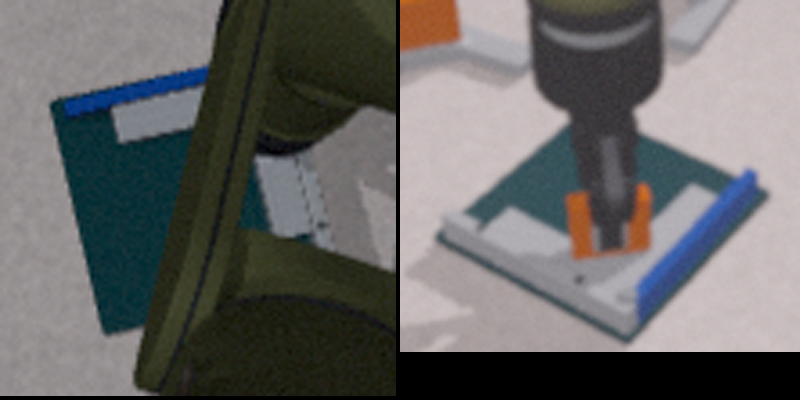

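The square's outer edge is pushing the blue rail, which is almost square (crop: blue (65,107)–(208,75), leg edge just below). Continue in small steps until there is a firm stop at the corner.

```bash
for i in 1 2; do python3 -m handwheel '{"delta_pos": [[0.0007,0.0007,0],[0.001,0.001,0],[0.001,0.001,0]], "yaw":[0,0,0], "fingers":[1,1,1]}' 60 | egrep 'tool|force|orient'
python3 -c "
from h import *
print(monitor.get_state()['torque'])"; done
```

```text
tool_pos: [0.5947, -0.1603, 0.0333]
orientation: [[0.543, 0.84, -0.006], [0.84, -0.543, 0.002], [-0.002, -0.006, -1.0]]
wrist_force: [-7.9, 2.4, 9.3]
grasp_force: 60.5
[ 0.14576218  1.14466176 -0.05992092]
tool_pos: [0.5958, -0.16, 0.0332]
orientation: [[0.543, 0.84, -0.007], [0.84, -0.543, 0.002], [-0.002, -0.006, -1.0]]
wrist_force: [-8.8, 2.1, 10.5]
grasp_force: 60.6
[0.20128914 1.14943861 0.00655504]
```

```bash
for i in 1 2; do python3 -m handwheel '{"delta_pos": [[0.0005,0.0005,-0.0001],[0.0007,0.0007,-0.0002],[0.0007,0.0007,-0.0002]], "yaw":[0,0,0], "fingers":[1,1,1]}' 60 | egrep 'tool|force|orient'
python3 -c "
from h import *
print(monitor.get_state()['torque'])"; done
```

```text
tool_pos: [0.596, -0.16, 0.0333]
orientation: [[0.543, 0.84, -0.008], [0.84, -0.543, 0.001], [-0.003, -0.008, -1.0]]
wrist_force: [-9.6, 0.8, 9.6]
grasp_force: 60.7
[ 0.04475873  1.41297354 -0.04340984]
tool_pos: [0.5961, -0.1599, 0.0333]
orientation: [[0.543, 0.84, -0.01], [0.84, -0.543, 0.001], [-0.004, -0.009, -1.0]]
wrist_force: [-10.7, -0.9, 10.2]
grasp_force: 60.8
[-0.14019953  1.67566635 -0.0685931 ]
```

```bash
for i in 1 2; do python3 -m handwheel '{"delta_pos": [[-0.0007,0.0007,0],[-0.0014,0.0014,0],[-0.0014,0.0014,0]], "yaw":[0,0,0], "fingers":[1,1,1]}' 60 | egrep 'tool|force|orient'
python3 -c "
from h import *
print(monitor.get_state()['torque'])"; done
```

```text
tool_pos: [0.5961, -0.1601, 0.0334]
orientation: [[0.543, 0.84, -0.01], [0.84, -0.543, 0.004], [-0.002, -0.011, -1.0]]
wrist_force: [-11.4, 4.8, 13.0]
grasp_force: 61.0
[ 0.67184517  1.71016455 -0.06689823]
tool_pos: [0.5961, -0.1602, 0.0334]
orientation: [[0.543, 0.839, -0.011], [0.839, -0.543, 0.007], [-0.0, -0.013, -1.0]]
wrist_force: [-11.5, 10.3, 14.1]
grasp_force: 61.3
[ 1.51369513  1.74109122 -0.05729376]
```

```bash
python3 - <<'E'
from h import *
I=viewer.camera("top"); sc=viewer.camera("scene"); t=I.astype(float); g=cv2.GaussianBlur(t,(0,0),.6)[:,:,0]
ang=lambda v: np.degrees(np.arctan2(v[1],v[0]))
def fit(P,z,lab):
    W=np.array([onz("top",p,z) for p in P],np.float32)
    vx,vy,x,y=cv2.fitLine(W,cv2.DIST_HUBER,0,.01,.01).ravel(); print(lab,len(P),"ang",ang((vx,vy))%180,"pt",x,y,"res",np.std((W-[x,y])@[-vy,vx]))
b=(t[:,:,2]-t[:,:,1]>45)&(t[:,:,2]>90); P=[];Q=[];B=[]
for u in range(335,369):
    w=np.where(b[195:232,u])[0]
    if len(w):P.append((u,195+w[-1]+.5));Q.append((u,195+w[0]-.5))
for u in range(350,368):
    c=g[212:246,u]-75; s=np.where((c[:-1]>=0)&(c[1:]<0))[0]
    if len(s): i=s[-1];B.append((u,212+i+c[i]/(c[i]-c[i+1])))
fit(P,.028,"blue inner");fit(Q,.028,"blue outer");fit(B,.022,"sq x-leg inner")
a=cv2.resize(I[190:280,325:425],None,fx=4,fy=4,interpolation=2);d=cv2.resize(sc[235:345,205:330],None,fx=3.2,fy=3.2,interpolation=2)
o=np.zeros((400,800,3),np.uint8);o[:a.shape[0],:a.shape[1]]=a;o[:d.shape[0],400:400+d.shape[1]]=d
cv2.imwrite('pics/c5.png',o[:,:,::-1])
E
```

```text
blue inner 34 ang 102.16388 pt 0.6152044 -0.09003701 res 0.00066265743
blue outer 34 ang 102.11574 pt 0.6242442 -0.090246364 res 0.0006774075
sq x-leg inner 18 ang 101.70231 pt 0.59286296 -0.105901316 res 0.00022189712
```

View pics/c5.png

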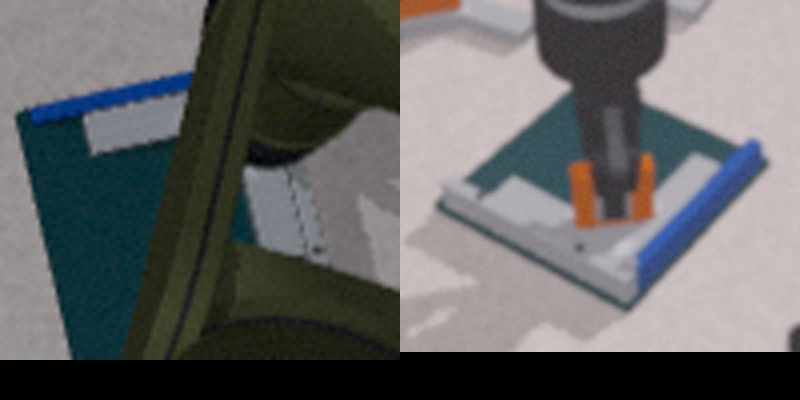

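Blue rail reads 102.15° against 102.1° for the frame, so it is square. The square lies flush with both rails, and the force readings put the pressure inside both contact spans.

```bash
python3 -c "
from rig import workorder,monitor
s=monitor.get_state();print(s['clock'],s['tool_pos'],s['wrist_force'],s['torque'],s['grasp_force'])
print(workorder.hand_in())"
```

```text
13.875 [ 0.59612058 -0.16022313  0.03344796] [-11.33070844  10.37907977  14.62823983] [ 1.44965987  1.78010454 -0.03253141] 61.30722105503082
the job is handed in; nothing more can be done
None
```

I handed the job in at 13.9 s. The square is still gripped and pressed into the corner with about 12 N on the fixed rail and 9 N on the blue rail. The blue rail measured within about 0.1° of square from the camera, and the rack, bottle and jar were not touched. Flatness and full-length contact I judged from the forces rather than saw directly, and no verdict came back.

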